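# Set the hole saws out by size on the storage board

### The job

Put the four hole saws away on the dark storage board in order of diameter: one upright on each white mark, centred on it, with the smallest on the mark next to the raised stop block and the largest at the far end of the row. Set them down without dropping them or knocking any over, and leave the screwdriver, tape and bottle where they are.

Things in the scene. Friction and masses are not known exactly. Their poses are not given: they have to be found in the camera images.
- saw_28: the smallest hole saw: steel cup 28 mm in diameter, 38 mm high, standing mouth down, with a dark collar 20 mm across (38 to 46 mm up) and an upright round shank, 11 mm in diameter (46 to 90 mm up), to pinch from above. Loose, 70 to 350 g. The four differ in cup diameter only (28, 40, 52, 64 mm). Origin: centre of the underside; z up along the shank.
- saw_40: the second smallest hole saw: steel cup 40 mm in diameter, 38 mm high, standing mouth down, with a dark collar 20 mm across (38 to 46 mm up) and an upright round shank, 11 mm in diameter (46 to 90 mm up), to pinch from above. Loose, 70 to 350 g. The four differ in cup diameter only (28, 40, 52, 64 mm). Origin: centre of the underside; z up along the shank.
- saw_52: the second largest hole saw: steel cup 52 mm in diameter, 38 mm high, standing mouth down, with a dark collar 20 mm across (38 to 46 mm up) and an upright round shank, 11 mm in diameter (46 to 90 mm up), to pinch from above. Loose, 70 to 350 g. The four differ in cup diameter only (28, 40, 52, 64 mm). Origin: centre of the underside; z up along the shank.
- saw_64: the largest hole saw: steel cup 64 mm in diameter, 38 mm high, standing mouth down, with a dark collar 20 mm across (38 to 46 mm up) and an upright round shank, 11 mm in diameter (46 to 90 mm up), to pinch from above. Loose, 70 to 350 g. The four differ in cup diameter only (28, 40, 52, 64 mm). Origin: centre of the underside; z up along the shank.
- mark_a: one of four identical marks on the storage board (a fixed dark plate 90 x 345 mm, 12 mm thick, lying on the table): a flat white ring 40 mm across with a centre dot, 0.6 mm thick. The four lie in a straight line along the board's middle, 75 mm apart. The letter says nothing of its place in the row. Origin: centre of the ring, on the board's top face.
- mark_b: one of four identical marks on the storage board (a fixed dark plate 90 x 345 mm, 12 mm thick, lying on the table): a flat white ring 40 mm across with a centre dot, 0.6 mm thick. The four lie in a straight line along the board's middle, 75 mm apart. The letter says nothing of its place in the row. Origin: centre of the ring, on the board's top face.
- mark_c: one of four identical marks on the storage board (a fixed dark plate 90 x 345 mm, 12 mm thick, lying on the table): a flat white ring 40 mm across with a centre dot, 0.6 mm thick. The four lie in a straight line along the board's middle, 75 mm apart. The letter says nothing of its place in the row. Origin: centre of the ring, on the board's top face.
- mark_d: one of four identical marks on the storage board (a fixed dark plate 90 x 345 mm, 12 mm thick, lying on the table): a flat white ring 40 mm across with a centre dot, 0.6 mm thick. The four lie in a straight line along the board's middle, 75 mm apart. The letter says nothing of its place in the row. Origin: centre of the ring, on the board's top face.
- stop: stop block: raised aluminium bar, 12 mm along the row, 80 mm across it, 30 mm high, fixed across one end of the board (either end); its centre is in line with the marks, 51.5 mm from the nearest mark's centre. The other end has only a thin flat strip. Origin: centre of the underside, on the board's top face; y along the row.
- screwdriver: bystander, a yellow-handled screwdriver lying loose left of the work, handle to its -x, about 0.2 m long; origin at its middle, on the table; leave it
- tape: bystander, a black roll of tape lying flat, 90 mm across and 19 mm high, loose, to the right of the work; origin: centre of the underside; leave it
- bottle: bystander, a clear bottle with a yellow cap, 62 mm across and 190 mm high, standing loose at the right of the work; origin: centre of the underside; leave it
Things that resemble listed ones, but are neither listed nor needed, are in the scene too. Leave any green or yellow look-alike of the saw_28 alone.

How it is judged:
At the end, for the whole second after the job is handed in: Every saw stands upright (0.1 rad) on the board (4 mm), within 12 mm of a mark's centre; its distance from the stop's centre is, within 15 mm, 51.5 mm (28 mm saw), 126.5 (40), 201.5 (52), 276.5 (64). All released and at rest ((horizontal distance between saw_28 and mark_a below 0.012 m or horizontal distance between saw_28 and mark_b below 0.012 m or horizontal distance between saw_28 and mark_c below 0.012 m or horizontal distance between saw_28 and mark_d below 0.012 m) and horizontal distance between saw_28 and stop between 0.0365 and 0.0665 m and z of saw_28 in the frame of stop between -0.004 and 0.004 m and angle between each of saw_28, saw_40, saw_52, saw_64's own z axis and vertical below 0.1 rad and linear speed of each of saw_28, saw_40, saw_52, saw_64 below 0.02 m/s and angular speed of each of saw_28, saw_40, saw_52, saw_64 below 0.2 rad/s and (horizontal distance between saw_40 and mark_a below 0.012 m or horizontal distance between saw_40 and mark_b below 0.012 m or horizontal distance between saw_40 and mark_c below 0.012 m or horizontal distance between saw_40 and mark_d below 0.012 m) and horizontal distance between saw_40 and stop between 0.1115 and 0.1415 m and z of saw_40 in the frame of stop between -0.004 and 0.004 m and (horizontal distance between saw_52 and mark_a below 0.012 m or horizontal distance between saw_52 and mark_b below 0.012 m or horizontal distance between saw_52 and mark_c below 0.012 m or horizontal distance between saw_52 and mark_d below 0.012 m) and horizontal distance between saw_52 and stop between 0.1865 and 0.2165 m and z of saw_52 in the frame of stop between -0.004 and 0.004 m and (horizontal distance between saw_64 and mark_a below 0.012 m or horizontal distance between saw_64 and mark_b below 0.012 m or horizontal distance between saw_64 and mark_c below 0.012 m or horizontal distance between saw_64 and mark_d below 0.012 m) and horizontal distance between saw_64 and stop between 0.2615 and 0.2915 m and z of saw_64 in the frame of stop between -0.004 and 0.004 m); the robot touches nothing.
It fails at once if a hole saw is knocked over (leans more than 40 degrees) (angle between any of saw_28, saw_40, saw_52, saw_64's own z axis and vertical above 0.7 rad).
It fails at once if a hole saw is dropped or thrown (faster than 0.6 m/s while no finger touches it, a fall of about 2 cm) ((linear speed of saw_28 above 0.6 m/s and contact force between the fingers and saw_28 below 0.05 N) or (linear speed of saw_40 above 0.6 m/s and contact force between the fingers and saw_40 below 0.05 N) or (linear speed of saw_52 above 0.6 m/s and contact force between the fingers and saw_52 below 0.05 N) or (linear speed of saw_64 above 0.6 m/s and contact force between the fingers and saw_64 below 0.05 N)).
It fails at once if the screwdriver, tape or bottle is moved by more than 3 cm (distance of any of screwdriver, tape, bottle from where it was at the start of the episode above 0.03 m).
It also fails if it takes over 96 s, if anything falls off the work surface, if the arm or the gripper's body presses on something with over 40 N, if the wrist force passes 120 N, or if a joint passes its speed limit or range.

### The arm

A 7-joint arm with a two-finger parallel gripper is mounted at the origin on the work surface. World frame = base frame: x ahead of the robot, y to its left, z up, the work surface at z = 0. Lengths are in m, angles in rad, forces in N, time in s.
With the tool pointing down it reaches from about 0.4 to 0.85 m from the base axis. Payload 4.4 kg.
Tool frame: the origin (TCP) lies at the very end of the fingers, on their centre line; the grasp point (between the pads) lies 19 mm behind it; z points along the fingers, y is the line along which they close (so a half turn about z gives the same grasp; the last joint's range is limited). The gripper opens to 94 mm and grips with 3 to 60 N. Pads are 16 mm wide; open, the fingers measure 119 mm over their backs; the gripper's body (75 mm by 177 mm) begins 78 mm behind the grasp point.
Start: joints at [-1.304, 0.628, 0.038, 1.517, -0.027, 0.996, -0.02], TCP at [0.212, 0.614, 0.205] pointing down, gripper open.
Joint ranges: [-3.06, 3.06], [-0.37, 2.12], [-1.25, 1.32], [0.18, 2.47], [-1.1, 4.24], [0.23, 1.98], [-2.94, 2.94]. Speed limits (rad/s): [2.57, 2.57, 3.14, 3.14, 3.14, 3.14, 3.14].

### API

Orientations are given as [roll, pitch, yaw] about the fixed x, y, z axes, in that order (R = Rz(yaw) Ry(pitch) Rx(roll)).
In Python, from workcell import robot, optics, job gives the robot as it stands.
- The arm moves only by the tool send_rows, never from a script. Its argument "increments" is one flat list of numbers, 5 for each row, row after row: the opening, from 0 (shut) to 1 (fully open), then the shift along the tool's x, y, z each as a share of 0.03 m, from -1 to 1, then the turn about the tool's z as a share of 2 pi rad, from -1 to 1. In form: [claw, x, y, z, roll, claw, x, y, z, roll, ...]. A call has 1 to 20 rows; each row shifts and turns the commanded pose from where the row before left it, along the tool's axes as they then stand; what a row does not reach is not made up. A row lasts 1/12 s, in which the tool goes at most 41.7 mm and 7.16 degrees, less where a joint would pass 70% of its speed; a pose out of reach is approached as far as the arm can. A call with a number of a shift or a turn outside -1 to 1 is refused whole. A call with a gripper value outside its range is refused whole. The fingers move at their own pace and stop on an object; "force" is the grip in N (left out, the last holds). Time passes only in rows, so rows that do not move let the fingers close. It gives the time, the measured TCP pose, the force, the opening and the grip force at its end, in the units of the state.
- robot.read_state(): the state, without advancing time (a new reading comes with each control period).
- optics.get_image(name): name is "scene" or "top" or "wrist"; returns the picture (384x512x3 uint8, blue, green, red); there is no depth.
- optics.camera_model(name): a dict with "vfov" (degrees; the focal length in pixels is half the picture's height over the tangent of half this angle, whatever the lens; pixels are square), "cx", "cy" (the principal point, pixels), "R" (3x3) and "t" (3): a world point X has camera coordinates R X + t; the wrist camera has in their place "hand_eye" (4x4, takes a point from camera to tool coordinates, whose origin is the TCP and whose axes are the flange's). Camera axes: x right, y down, z forward; pixel columns grow to the right and rows downward; lengths in m; the calibration is good to about 2 mm. The wrist camera is an equidistant fisheye: a pixel r from the principal point sees the ray r / f radians off the axis. A picture is of the moment at which its call begins: read the wrist's pose just before it. camera_model takes no time and is no camera call.
- job.close_job(): hands the job in; it is judged then, once.
The state is a dict: "clock": time; "joints": joint angles; "qvel": joint speeds; "tau": joint torques, N m; "tool_pos": TCP position; "tcp_rot": TCP orientation; "force": force on the tool from outside, world axes, zero at the start; "moment": the same for the moment, N m; "width": finger opening in m; "finger_force": force on a finger pad.
Only numpy, scipy, OpenCV 4.12 (cv2) and the standard library are available. Lean on these libraries where they do the work, as an engineer would, in place of code of your own. Each camera call takes 0.05 s, during which the arm holds its last target. There are 200 camera calls.

## Working session

There is one attempt and no reset: what is moved stays moved. The work goes in short steps, Python scripts to look and compute and a tool call to move; the robot and the scene stay as the last step left them, time stands still between calls to the robot, and variables do not carry over. Pictures are saved under pics/ and viewed, at most 14 in all, crops included, and the job is handed in when it is done.

Besides the shell and the picture viewer there is one more tool, called after "Request:" by a JSON object that holds its "op" and its "data", one argument or row to a line. send_rows: Moves the arm, as the interface text tells. Shift numbers are shares of 0.03 m and turn numbers shares of 2 pi rad, none past 1 either way. Its arguments: {"type":"object","properties":{"increments":{"type":"array"},"force":{"type":"number"}},"required":["increments"]}

```bash
mkdir -p pics; ls
python3 - <<'E'
from workcell import robot, optics, job
import cv2
for n in ("scene","top"):
    cv2.imwrite(f"pics/{n}0.png",optics.get_image(n))
    print(n,optics.camera_model(n))
print(optics.camera_model("wrist"));print(robot.read_state())
E
```

```text
pics
scene {'vfov': 50.849266254556795, 'cx': 257.7908541693077, 'cy': 196.26521209492697, 'R': array([[ 0.60720648,  0.79452549,  0.00543374],
       [ 0.67165417, -0.50962599, -0.53773788],
       [-0.42447728,  0.33016752, -0.84309457]]), 't': array([-0.33148476, -0.32107256,  1.28387993])}
top {'vfov': 54.29396304885424, 'cx': 260.23209478422217, 'cy': 190.9442402963073, 'R': array([[ 0.00544734, -0.99997554,  0.00438703],
       [-0.99525958, -0.00584755, -0.09707821],
       [ 0.09710149, -0.00383742, -0.99526709]]), 't': array([-1.07010250e-03,  5.42804920e-01,  1.22557726e+00])}
{'vfov': 65.70646984690485, 'cx': 253.34058273427033, 'cy': 190.77787070224008, 'hand_eye': array([[-1.99461906e-05, -9.63208305e-01, -2.68755949e-01,
         7.83562730e-02],
       [ 9.99999997e-01, -6.02486683e-08, -7.40008122e-05,
        -2.66551111e-04],
       [ 7.12620047e-05, -2.68755950e-01,  9.63208303e-01,
        -1.79114282e-01],
       [ 0.00000000e+00,  0.00000000e+00,  0.00000000e+00,
         1.00000000e+00]])}
{'clock': 0.1, 'joints': array([-1.3038242 ,  0.62925061,  0.03841541,  1.51822222, -0.02699142,
        0.99633496, -0.0200236 ]), 'qvel': array([-1.04173239e-03, -2.85986856e-03, -1.07443568e-03, -6.36466076e-04,
        4.07829853e-05, -3.89320843e-04, -5.69064775e-05]), 'tau': array([ 3.76881319e-03, -5.50781894e+01,  1.14759117e+00, -1.87114477e+01,
       -5.20774943e-02,  1.92001200e-02,  4.76906757e-05]), 'tool_pos': array([0.21209519, 0.61379774, 0.20466216]), 'tcp_rot': array([-3.13989447e+00,  6.19069886e-06,  2.80882638e+00]), 'force': array([ 0.77660944,  0.05279993, -0.1046982 ]), 'moment': array([ 0.03078232,  0.01446486, -0.03049146]), 'finger_force': 0.0, 'width': 0.0939407127813979}
```

View pics/scene0.png

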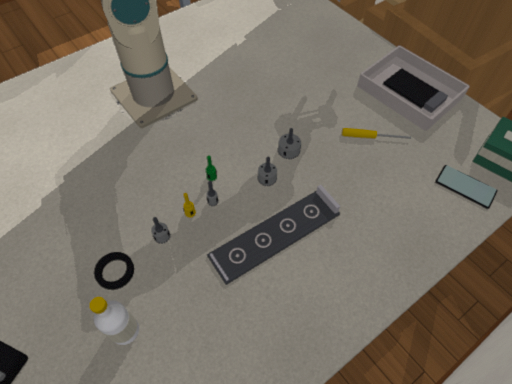

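View pics/top0.png

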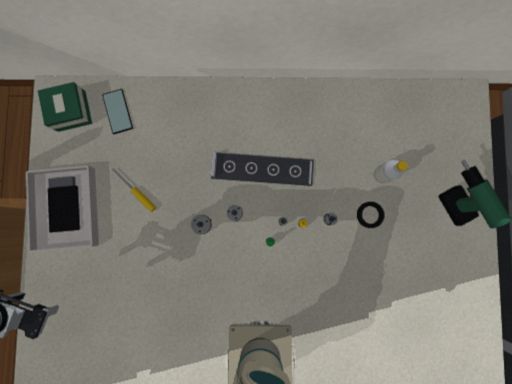

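The scene view shows the board with its raised stop at the upper-right end, about (330,202), which is +y. The marks are at about (237,255) to (311,211), and the saws at about (160,232), (212,197), (267,175) and (289,147). In the top view the stop is at the left end (215,165). The saws are at about (202,224), (235,213), (283,221) and (330,218), with decoys at (270,242) and (303,223). I'll crop both for detail.

Run:
```python
import cv2,numpy as np
a=cv2.imread("pics/top0.png")[145:255,190:350]
b=cv2.imread("pics/scene0.png")[120:290,140:350]
a=cv2.resize(a,None,fx=5,fy=5,interpolation=cv2.INTER_CUBIC)
b=cv2.resize(b,None,fx=3.5,fy=3.5,interpolation=cv2.INTER_CUBIC)
cv2.imwrite("pics/top0c.png",a);cv2.imwrite("pics/scene0c.png",b)
```

```text
(no output)
```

View pics/top0c.png

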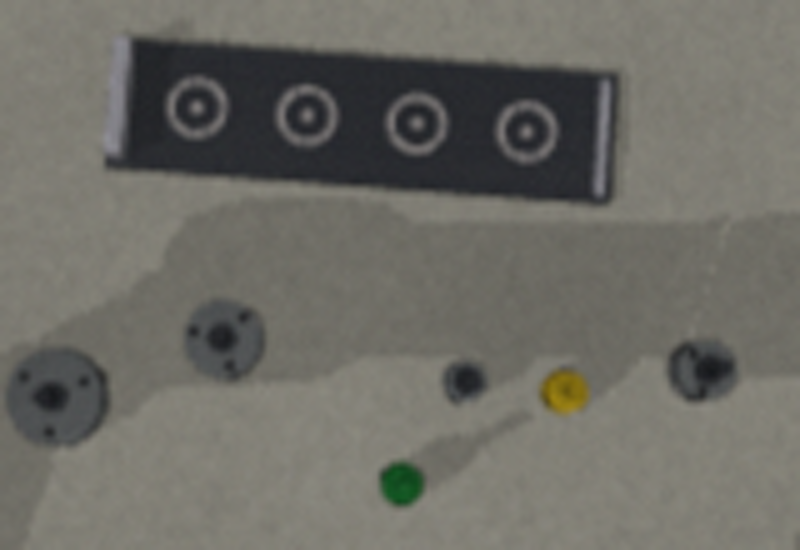

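View pics/scene0c.png

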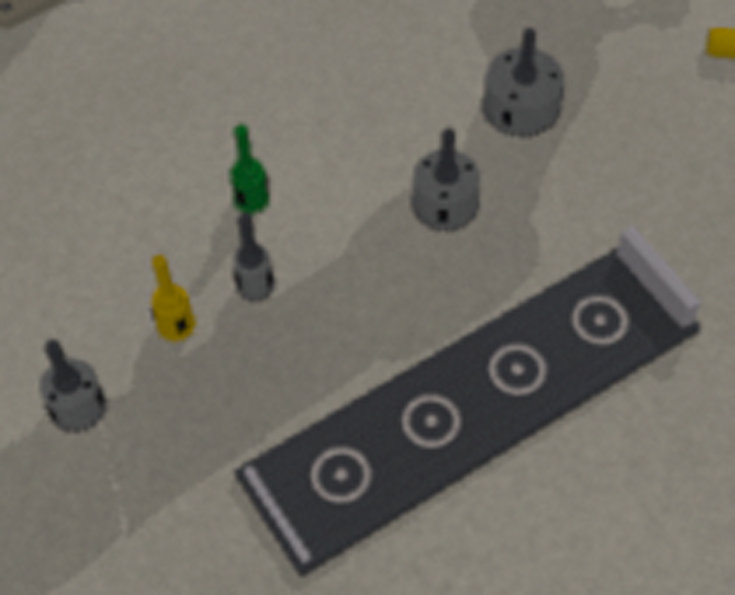

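The crops confirm the row from +y: saw_64, saw_52, saw_28, saw_40. Green and yellow decoys stand near saw_28, and the stop is at the +y end. Next I'll get coarse positions by triangulating the two fixed views.

```bash
cat > h.py <<'E'
import numpy as np, cv2
from scipy.spatial.transform import Rotation as Ro
from workcell import robot, optics, job
def cam(name, st=None):
    m=optics.camera_model(name); f=192/np.tan(np.radians(m["vfov"])/2)
    if name=="wrist":
        T=np.eye(4); T[:3,:3]=Ro.from_euler("xyz",st["tcp_rot"]).as_matrix(); T[:3,3]=st["tool_pos"]
        W=T@np.array(m["hand_eye"]); R=W[:3,:3].T; t=-R@W[:3,3]
    else: R,t=np.array(m["R"]),np.array(m["t"])
    return dict(f=f,c=np.array([m["cx"],m["cy"]]),R=R,t=t,fish=name=="wrist")
def ray(c,uv):
    d=(np.asarray(uv,float)-c["c"])/c["f"]
    if c["fish"]:
        th=np.hypot(*d); v=np.array([*(d*np.sinc(th/np.pi)),np.cos(th)])
    else: v=np.array([*d,1.])
    v=c["R"].T@v; return -c["R"].T@c["t"], v/np.linalg.norm(v)
def proj(c,X):
    p=c["R"]@np.asarray(X)+c["t"]
    if c["fish"]:
        r=np.hypot(p[0],p[1]); return c["c"]+c["f"]*np.arctan2(r,p[2])*p[:2]/max(r,1e-9)
    return c["c"]+c["f"]*p[:2]/p[2]
def plane(c,uv,z):
    o,v=ray(c,uv); return o+v*(z-o[2])/v[2]
def tri(rays):
    A=np.zeros((3,3));b=np.zeros(3)
    for o,v in rays:
        P=np.eye(3)-np.outer(v,v);A+=P;b+=P@o
    X=np.linalg.solve(A,b); return X,max(np.linalg.norm((np.eye(3)-np.outer(v,v))@(X-o)) for o,v in rays)
E
python3 - <<'E'
from h import *
T,S=cam("top"),cam("scene")
it,is_=[cv2.cvtColor(cv2.imread(f"pics/{n}0.png"),cv2.COLOR_BGR2GRAY).astype(float) for n in("top","scene")]
def dot(img,uv,r=2):
    for _ in range(3):
        u,v=np.round(uv).astype(int);p=img[v-r:v+r+1,u-r:u+r+1];w=np.clip(p-p.min()-10,0,None)
        g=np.mgrid[-r:r+1,-r:r+1];uv=np.array([u+(w*g[1]).sum()/w.sum(),v+(w*g[0]).sum()/w.sum()])
    return uv
a=lambda u,v:np.array([190+u/5-.4,145+v/5-.4]); b=lambda u,v:np.array([140+u/3.5-.36,120+v/3.5-.36])
for p,q in zip([(197,107),(307,116),(417,124),(527,132)],[(600,320),(517,369),(431,421),(340,475)]):
    X,e=tri([ray(T,dot(it,a(*p))),ray(S,dot(is_,b(*q)))]);print("mark",X.round(4),round(e,4))
for n,p,q in zip([64,52,28,40],[(52,397),(221,338),(467,381),(714,369)],[(529,34),(448,134),(245,220),(53,347)]):
    X,e=tri([ray(T,a(*p)),ray(S,b(*q))]);print("tip",n,X.round(4),round(e,4))
E
```

```text
mark [0.6285 0.109  0.0142] 0.0003
mark [0.6235 0.034  0.015 ] 0.0004
mark [ 0.6187 -0.0405  0.015 ] 0.0002
mark [ 0.6132 -0.115   0.0139] 0.0003
tip 64 [0.433  0.193  0.0942] 0.0033
tip 52 [0.4698 0.0869 0.0902] 0.002
tip 28 [ 0.4423 -0.0708  0.086 ] 0.0006
tip 40 [ 0.4503 -0.2287  0.0843] 0.0019
```

Request:
{"op": "send_rows", "data": {
  "increments": [0.45,0,0,0,-0.0177,0.45,0,0,0,-0.0177,0.45,0,0,0,-0.0176,0.45,-0.5,-0.93,0,0,0.45,-0.5,-0.93,0,0,0.45,-0.5,-0.93,0,0,0.45,-0.5,-0.93,0,0,0.45,-0.5,-0.93,0,0,0.45,-0.5,-0.93,0,0,0.45,-0.5,-0.93,0,0,0.45,-0.5,-0.93,0,0,0.45,-0.5,-0.93,0,0,0.45,-0.5,-0.93,0,0,0.45,-0.5,-0.93,0,0,0.45,-0.5,-0.93,0,0,0.45,-0.5,-0.93,0,0,0.45,-0.5,-0.93,0,0,0.45,-0.5,-0.93,0,0,0.45,-0.5,-0.93,0,0],
  "force": 30
}}

```text
clock: 1.68
tool_pos: [0.4527, 0.1665, 0.2053]
tcp_rot: [-3.141, -0.0, -3.141]
force: [1.3, 0.1, -0.1]
width: 0.0422
finger_force: 0.0
```

Request:
{"op": "send_rows", "data": {
  "increments": [0.45,0,0,0,0,0.45,0,0,0,0,0.45,0,0,0,0]
}}

```text
clock: 1.93
tool_pos: [0.4519, 0.1685, 0.2053]
tcp_rot: [3.141, -0.001, -3.141]
force: [-0.1, 0.6, -0.5]
width: 0.0426
finger_force: 0.0
```

Run:
```python
from h import *
s=robot.read_state(); im=optics.get_image("wrist"); cv2.imwrite("pics/w1.png",im)
np.save("w1.npy",[s["tool_pos"],s["tcp_rot"]]); print(s["clock"],s["tool_pos"],s["tcp_rot"],s["joints"].round(2),s["width"])
```

```text
1.9333 [0.451908   0.1685332  0.20526346] [ 3.14115907e+00 -8.19526667e-04 -3.14123019e+00] [-0.4   0.39 -0.02  1.97  0.01  0.78  1.14] 0.04261394641612337
```

View pics/w1.png

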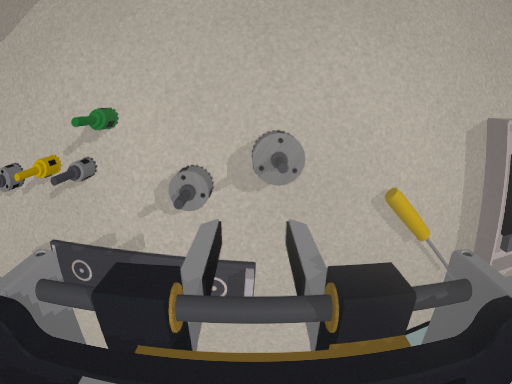

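The first wrist view shows saw_64 at (278,158) with its shank tip at about (284,168), saw_52 at (190,190), saw_28 at (80,170), decoys at (95,120) and (40,168), and the screwdriver at (410,215). I'll take a second wrist view about 0.29 m towards -y.

Request:
{"op": "send_rows", "data": {
  "increments": [0.45,0.3,-1,0,0,0.45,0,-1,0,0,0.45,0,-1,0,0,0.45,0,-1,0,0,0.45,0,-1,0,0,0.45,0,-1,0,0,0.45,0,-1,0,0,0.45,0,-1,0,0,0.45,0,0,0,0,0.45,0,0,0,0,0.45,0,0,0,0]
}}

```text
clock: 2.9
tool_pos: [0.4435, -0.0702, 0.2054]
tcp_rot: [3.141, -0.0, -3.139]
force: [0.2, 1.1, 0.4]
width: 0.0423
finger_force: 0.0
```

Run:
```python
from h import *
s=robot.read_state(); im=optics.get_image("wrist"); cv2.imwrite("pics/w2.png",im)
np.save("w2.npy",[s["tool_pos"],s["tcp_rot"]]); print(s["clock"],s["tool_pos"],s["tcp_rot"])
tips={64:(.433,.193,.09),52:(.4698,.0869,.09),28:(.4423,-.0708,.09),40:(.4503,-.2287,.09)}
rows=[]
for i in (1,2):
    p,r=np.load(f"w{i}.npy");c=cam("wrist",dict(tool_pos=p,tcp_rot=r));im=cv2.imread(f"pics/w{i}.png")
    for n,X in tips.items():
        u,v=proj(c,X); print(i,n,round(u),round(v))
        if not(30<u<482 and 30<v<350):continue
        ui,vi=int(u),int(v);q=cv2.resize(im[vi-30:vi+30,ui-30:ui+30],(240,240),interpolation=cv2.INTER_CUBIC)
        cv2.putText(q,f"w{i} {n} {ui-30},{vi-30}",(2,12),0,.45,(0,0,255));rows.append(q)
rows+=[np.zeros_like(rows[0])]*(-len(rows)%3)
cv2.imwrite("pics/tips.png",np.vstack([np.hstack(rows[k:k+3]) for k in range(0,len(rows),3)]))
```

```text
2.9 [ 0.44347269 -0.07019098  0.20537024] [ 3.14061255e+00 -3.13180962e-04 -3.13904850e+00]
1 64 278 169
1 52 177 204
1 28 54 180
1 40 -19 187
2 64 466 180
2 52 392 210
2 28 253 186
2 40 111 193
```

View pics/tips.png

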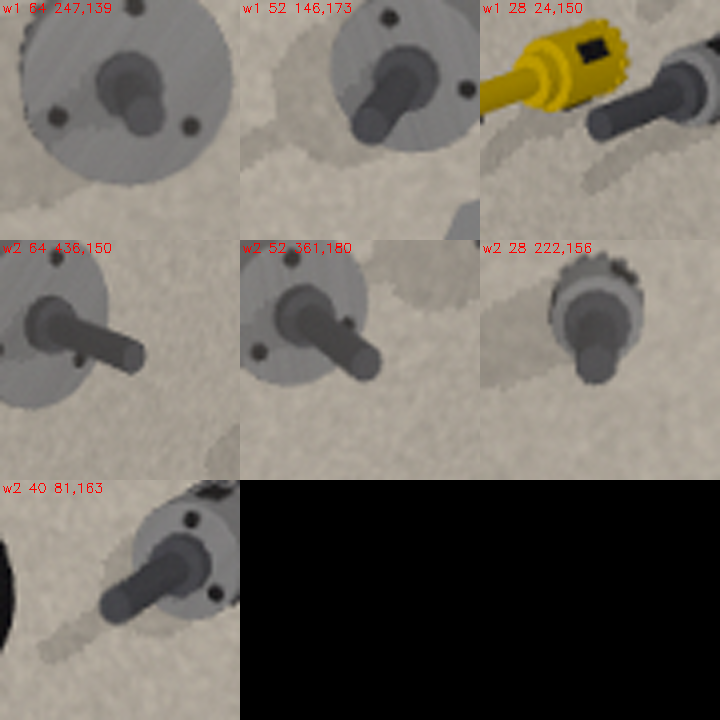

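The crops show the shank tips as dark discs: w1 64 (282.6,166.9), 52 (178.6,204.1), 28 (53.9,180.1); w2 64 (468.4,178.9), 52 (392.1,210.1), 28 (250.9,186.1), 40 (109.9,194.1). I'll triangulate these and check the marks with the wrist camera.

Run:
```python
from h import *
C={i:cam("wrist",dict(zip(("tool_pos","tcp_rot"),np.load(f"w{i}.npy")))) for i in (1,2)}
T,S=cam("top"),cam("scene")
a=lambda u,v:np.array([190+u/5-.4,145+v/5-.4]); b=lambda u,v:np.array([140+u/3.5-.36,120+v/3.5-.36])
P={64:[(282.6,166.9),(468.4,178.9)],52:[(178.6,204.1),(392.1,210.1)],28:[(53.9,180.1),(250.9,186.1)]}
for n,(p,q) in P.items():
    X,e=tri([ray(C[1],p),ray(C[2],q)]);print(n,X.round(4),round(e,4),plane(C[1],p,.09).round(4),plane(C[2],q,.09).round(4))
X,e=tri([ray(C[2],(109.9,194.1)),ray(T,a(714,369)),ray(S,b(53,347))]);print(40,X.round(4),round(e,4),plane(C[2],(109.9,194.1),.09).round(4))
M=[[.6285,.109,.0126],[.6235,.034,.0126],[.6187,-.0405,.0126],[.6132,-.115,.0126]]
for i in (1,2):
    g=cv2.cvtColor(cv2.imread(f"pics/w{i}.png"),cv2.COLOR_BGR2GRAY)
    for k,m in enumerate(M):
        u,v=proj(C[i],m); 
        if not(15<u<497 and 15<v<290): continue
        x0,y0=int(u)-15,int(v)-15; w=g[y0:y0+31,x0:x0+31]
        n,l,st,ce=cv2.connectedComponentsWithStats((w>105).astype(np.uint8))
        for j in range(1,n):
            if 5<st[j,4]<60 and np.hypot(*(ce[j]-[u-x0,v-y0]))<10: print(i,"mark",k,ce[j]+[x0,y0],st[j,4],plane(C[i],ce[j]+[x0,y0],.0126).round(4))
```

```text
64 [0.4313 0.1981 0.0881] 0.0004 [0.4304 0.1979 0.09  ] [0.4313 0.1964 0.09  ]
52 [0.4706 0.0883 0.088 ] 0.0003 [0.4702 0.0888 0.09  ] [0.4696 0.0872 0.09  ]
28 [ 0.4427 -0.0728  0.0882] 0.0 [ 0.4422 -0.0714  0.09  ] [ 0.4422 -0.0728  0.09  ]
40 [ 0.4514 -0.2294  0.0886] 0.0033 [ 0.4514 -0.2309  0.09  ]
1 mark 0 [213.89473684 288.        ] 19 [0.6281 0.1094 0.0126]
1 mark 3 [ 81.38461538 270.38461538] 13 [ 0.6134 -0.1153  0.0126]
2 mark 2 [272.5 287.5] 20 [ 0.6181 -0.0413  0.0126]
2 mark 3 [222.36363636 284.31818182] 22 [ 0.6128 -0.1157  0.0126]
```

Request:
{"op": "send_rows", "data": {
  "increments": [0.45,0.03,-0.08,1,0,0.45,0,0,1,0,0.45,0,0,1,0,0.45,0,0,1,0,0.45,0,0,0.6,0,0.45,0,0,0.4,0,0.45,0,0,0,0,0.45,0,0,0,0,0.45,0,0,0,0],
  "force": 30
}}

```text
clock: 3.7
tool_pos: [0.4432, -0.0734, 0.0561]
tcp_rot: [3.141, 0.001, -3.14]
force: [0.1, 0.4, 0.1]
width: 0.0422
finger_force: 0.0
```

Request:
{"op": "send_rows", "data": {
  "increments": [0,0,0,0,0,0,0,0,0,0,0,0,0,0,0,0,0,0,0,0,0,0,0,0,0,0,0,0,0,0,0,0,0,0,0,0,0,0,0,0]
}}

```text
clock: 4.37
tool_pos: [0.4427, -0.0745, 0.0556]
tcp_rot: [-3.142, 0.0, -3.142]
force: [-0.5, -0.3, 2.4]
width: 0.0101
finger_force: 30.0
```

Request:
{"op": "send_rows", "data": {
  "increments": [0,0,0,-0.3,0,0,0,0,-1,0,0,0,0,-1,0,0,0,0,-1,0,0,0,0,-0.7,0,0,-0.4,0.4,0,0,0,-0.7,0.7,0,0,0,-0.8,0.8,0,0,0,-0.8,0.8,0,0,0,-0.8,0.8,0,0,0,-0.8,0.8,0,0,0,-0.8,0.8,0,0,0,-0.7,0.6,0,0,0,-0.4,0.4,0,0,0,0,0,0,0,0,0,0,0,0,0,0,0,0,0]
}}

```text
clock: 5.78
tool_pos: [0.6272, 0.1071, 0.1753]
tcp_rot: [-3.14, -0.002, 3.141]
force: [0.2, 0.1, -0.3]
width: 0.0104
finger_force: 30.0
```

Request:
{"op": "send_rows", "data": {
  "increments": [0,-0.03,0.07,0.8,0,0,0,0,1,0,0,0,0,0.8,0,0,0,0,0.5,0,0,0,0,0.3,0,0,0,0,0.1,0,0,0,0,0,0,0,0,0,0,0,0,0,0,0,0,0,0,0,0,0]
}}

```text
clock: 6.62
tool_pos: [0.6302, 0.1108, 0.0717]
tcp_rot: [3.141, 0.002, -3.141]
force: [-0.5, 0.4, -0.4]
width: 0.0101
finger_force: 30.0
```

Request:
{"op": "send_rows", "data": {
  "increments": [0,0.03,-0.03,0.06,0,0,0,0,0.04,0,0,0,0,0.02,0,0,0,0,0,0,0,0,0,0,0]
}}

```text
clock: 7.03
tool_pos: [0.6288, 0.1098, 0.0677]
tcp_rot: [-3.142, 0.001, -3.141]
force: [-1.4, -0.1, 5.6]
width: 0.0102
finger_force: 30.0
```

Request:
{"op": "send_rows", "data": {
  "increments": [0.45,0,0,0,0,0.45,0,0,0,0,0.45,0,0,0,0,0.45,0,0,0,0,0.45,0,0,0,0,0.45,0,0,-0.2,0,0.45,0,0,-0.5,0,0.45,0,0,-1,0,0.45,0,0,-1,0,0.45,0,0,-1,0,0.45,0,0,-0.8,0,0.45,0,0,0,0]
}}

```text
clock: 8.03
tool_pos: [0.632, 0.1104, 0.208]
tcp_rot: [3.139, 0.01, 3.142]
force: [-0.5, 0.2, -0.2]
width: 0.0422
finger_force: 0.0
```

Request:
{"op": "send_rows", "data": {
  "increments": [0.45,0.5,-0.94,0,0,0.45,0.5,-0.94,0,0,0.45,0.5,-0.94,0,0,0.45,0.5,-0.94,0,0,0.45,0.5,-0.94,0,0,0.45,0.5,-0.94,0,0,0.45,0.5,-0.94,0,0,0.45,0.5,-0.94,0,0,0.45,0.5,-0.94,0,0,0.45,0.5,-0.94,0,0,0.45,0.5,-0.94,0,0,0.45,0.4,-0.94,0,0,0.45,0,0,0,0,0.45,0,0,0,0,0.45,0,0,0,0]
}}

```text
clock: 9.28
tool_pos: [0.4518, -0.2278, 0.2016]
tcp_rot: [3.141, -0.0, -3.141]
force: [-0.0, 0.6, 0.5]
width: 0.042
finger_force: 0.0
```

Run:
```python
from h import *
s=robot.read_state(); im=optics.get_image("wrist"); cv2.imwrite("pics/w3.png",im)
t=optics.get_image("top");cv2.imwrite("pics/top1.png",t)
c=cam("wrist",s); np.save("w3.npy",[s["tool_pos"],s["tcp_rot"]]); print(s["clock"],s["tool_pos"],s["tcp_rot"])
u,v=proj(c,(.4514,-.23,.09)).astype(int);print(u-30,v-30)
q=cv2.resize(im[v-30:v+30,u-30:u+30],(360,360),interpolation=cv2.INTER_CUBIC)
p=cv2.resize(t[145:205,190:250],(360,360),interpolation=cv2.INTER_CUBIC)
cv2.imwrite("pics/c3.png",np.hstack([q,p]))
```

```text
9.2833 [ 0.45175234 -0.22780511  0.20164755] [ 3.14067615e+00 -6.77753215e-05 -3.14116926e+00]
221 157
```

View pics/c3.png

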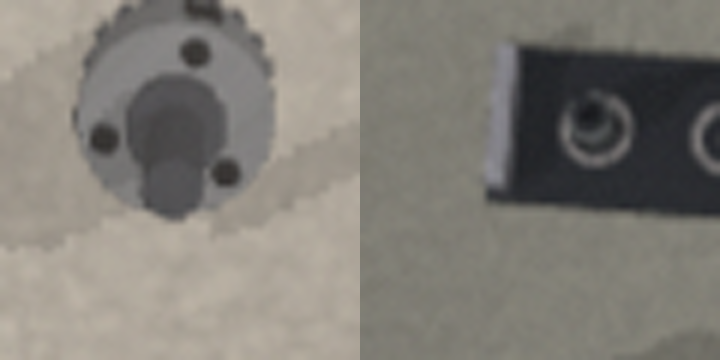

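In these crops saw_28 stands inside its ring in the top view at about (225,165). The saw_40 tip in the wrist view is at about (249.8,187.8).

Run:
```python
from h import *
C={i:cam("wrist",dict(zip(("tool_pos","tcp_rot"),np.load(f"w{i}.npy")))) for i in (2,3)}
print(tri([ray(C[2],(109.9,194.1)),ray(C[3],(249.8,187.8))]),plane(C[3],(249.8,187.8),.0885))
```

```text
(array([ 0.45168419, -0.2315402 ,  0.08876589]), np.float64(5.222171032785631e-05)) [ 0.45170149 -0.23154537  0.0885    ]
```

Request:
{"op": "send_rows", "data": {
  "increments": [0.45,0,-0.12,0.9,0,0.45,0,0,1,0,0.45,0,0,1,0,0.45,0,0,1,0,0.45,0,0,0.6,0,0.45,0,0,0.35,0,0.45,0,0,0,0,0.45,0,0,0,0,0.45,0,0,0,0],
  "force": 30
}}

```text
clock: 10.13
tool_pos: [0.4527, -0.2322, 0.0574]
tcp_rot: [-3.141, 0.002, -3.141]
force: [-0.2, 1.2, 1.2]
width: 0.0423
finger_force: 0.0
```

Request:
{"op": "send_rows", "data": {
  "increments": [0,0,0,0,0,0,0,0,0,0,0,0,0,0,0,0,0,0,0,0,0,0,0,0,0,0,0,0,0,0,0,0,0,0,0,0,0,0,0,0]
}}

```text
clock: 10.8
tool_pos: [0.4517, -0.2323, 0.0566]
tcp_rot: [-3.141, 0.0, -3.141]
force: [-0.6, 1.5, 4.2]
width: 0.0103
finger_force: 30.0
```

Request:
{"op": "send_rows", "data": {
  "increments": [0,0,0,-0.3,0,0,0,0,-1,0,0,0,0,-1,0,0,0,0,-1,0,0,0,0,-0.7,0,0,-0.3,0.45,0,0,0,-0.6,0.93,0,0,0,-0.6,0.93,0,0,0,-0.6,0.93,0,0,0,-0.6,0.93,0,0,0,-0.6,0.93,0,0,0,-0.6,0.93,0,0,0,-0.6,0.93,0,0,0,-0.6,0.93,0,0,0,-0.4,0.64,0,0,0,-0.23,0.35,0,0,0,0,0,0,0,0,0,0,0,0,0,0,0,0,0]
}}

```text
clock: 12.38
tool_pos: [0.6223, 0.0315, 0.1763]
tcp_rot: [-3.14, -0.002, 3.139]
force: [-0.1, -1.1, -1.4]
width: 0.0102
finger_force: 30.0
```

Request:
{"op": "send_rows", "data": {
  "increments": [0,0,0.03,0.8,0,0,0,0,1,0,0,0,0,0.8,0,0,0,0,0.5,0,0,0,0,0.3,0,0,0,0,0.08,0,0,0,0,0,0,0,0,0,0,0,0,0,0,0,0,0,0,0,0,0]
}}

```text
clock: 13.22
tool_pos: [0.6242, 0.0351, 0.0732]
tcp_rot: [3.141, 0.002, -3.141]
force: [0.8, 0.5, -1.5]
width: 0.0102
finger_force: 30.0
```

Request:
{"op": "send_rows", "data": {
  "increments": [0,0.02,-0.03,0.06,0,0,0,0,0.05,0,0,0,0,0.03,0,0,0,0,0,0,0,0,0,0,0]
}}

```text
clock: 13.63
tool_pos: [0.623, 0.0341, 0.0687]
tcp_rot: [-3.142, 0.001, -3.141]
force: [-0.8, 0.3, 5.0]
width: 0.0103
finger_force: 30.0
```

Request:
{"op": "send_rows", "data": {
  "increments": [0.45,0,0,0,0,0.45,0,0,0,0,0.45,0,0,0,0,0.45,0,0,0,0,0.45,0,0,0,0,0.45,0,0,-0.2,0,0.45,0,0,-0.5,0,0.45,0,0,-1,0,0.45,0,0,-1,0,0.45,0,0,-1,0,0.45,0,0,-0.8,0,0.45,0,0,0,0,0.45,0.85,0.3,0,0,0.45,0.85,0.3,0,0,0.45,0.85,0.3,0,0,0.45,0.85,0.3,0,0,0.45,0.85,0.3,0,0,0.45,0.85,0.3,0,0,0.45,0,0,0,0,0.45,0,0,0,0]
}}

```text
clock: 15.3
tool_pos: [0.4688, 0.0887, 0.2029]
tcp_rot: [3.141, -0.0, -3.14]
force: [0.4, 0.6, 0.4]
width: 0.0421
finger_force: 0.0
```

Request:
{"op": "send_rows", "data": {
  "increments": [0.45,0,0,0,0,0.45,0,0,0,0]
}}

```text
clock: 15.47
tool_pos: [0.471, 0.0878, 0.2027]
tcp_rot: [-3.141, 0.001, 3.141]
force: [0.8, 0.4, -0.0]
width: 0.0421
finger_force: 0.0
```

Request:
{"op": "send_rows", "data": {
  "increments": [0.45,0,0,0.9,0,0.45,0,0,1,0,0.45,0,0,1,0,0.45,0,0,1,0,0.45,0,0,0.6,0,0.45,0,0,0.4,0,0.45,0,0,0,0,0.45,0,0,0,0,0.45,0,0,0,0]
}}

```text
clock: 16.22
tool_pos: [0.4709, 0.088, 0.0562]
tcp_rot: [3.141, 0.001, 3.141]
force: [-0.3, -0.3, 0.1]
width: 0.0427
finger_force: 0.0
```

Request:
{"op": "send_rows", "data": {
  "increments": [0,0,0,0,0,0,0,0,0,0,0,0,0,0,0,0,0,0,0,0,0,0,0,0,0,0,0,0,0,0,0,0,0,0,0,0,0,0,0,0]
}}

```text
clock: 16.88
tool_pos: [0.47, 0.0882, 0.056]
tcp_rot: [3.141, 0.0, -3.141]
force: [-0.5, 0.2, 4.3]
width: 0.0101
finger_force: 30.0
```

Request:
{"op": "send_rows", "data": {
  "increments": [0,0,0,-0.3,0,0,0,0,-1,0,0,0,0,-1,0,0,0,0,-1,0,0,0,0,-0.7,0,0,-0.3,-0.3,0,0,0,-0.85,-0.74,0,0,0,-0.85,-0.74,0,0,0,-0.85,-0.74,0,0,0,-0.85,-0.74,0,0,0,-0.85,-0.74,0,0,0,-0.38,-0.3,0,0,0,0,0,0,0,0,0,0,0,0,0,0,0,0,0]
}}

```text
clock: 18.13
tool_pos: [0.6162, -0.0398, 0.1748]
tcp_rot: [3.141, -0.003, -3.141]
force: [-0.1, -0.9, -2.0]
width: 0.0103
finger_force: 30.0
```

Request:
{"op": "send_rows", "data": {
  "increments": [0,0,0,0.8,0,0,0,0,1,0,0,0,0,0.8,0,0,0,0,0.5,0,0,0,0,0.3,0,0,0,0,0.08,0,0,0,0,0,0,0,0,0,0,0,0,0,0,0,0,0,0,0,0,0]
}}

```text
clock: 18.97
tool_pos: [0.6186, -0.0407, 0.0725]
tcp_rot: [3.142, 0.002, -3.141]
force: [0.5, -0.2, -2.1]
width: 0.0106
finger_force: 30.0
```

Need z ≈ 0.0686.

Request:
{"op": "send_rows", "data": {
  "increments": [0,0,-0.01,0.06,0,0,0,0,0.05,0,0,0,0,0.03,0,0,0,0,0,0,0,0,0,0,0]
}}

```text
clock: 19.38
tool_pos: [0.6181, -0.0413, 0.0681]
tcp_rot: [-3.141, 0.001, 3.142]
force: [-1.5, -0.4, 4.4]
width: 0.0107
finger_force: 30.0
```

Request:
{"op": "send_rows", "data": {
  "increments": [0.45,0,0,0,0,0.45,0,0,0,0,0.45,0,0,0,0,0.45,0,0,0,0,0.45,0,0,0,0,0.45,0,0,-0.2,0,0.45,0,0,-0.5,0,0.45,0,0,-1,0,0.45,0,0,-1,0,0.45,0,0,-1,0,0.45,0,0,-0.8,0,0.45,0,0,0,0]
}}

```text
clock: 20.38
tool_pos: [0.6212, -0.0413, 0.2081]
tcp_rot: [-3.141, 0.01, -3.142]
force: [0.5, -0.6, 0.5]
width: 0.0425
finger_force: 0.0
```

Request:
{"op": "send_rows", "data": {
  "increments": [0.45,0.69,0.88,0,0,0.45,0.69,0.88,0,0,0.45,0.69,0.88,0,0,0.45,0.69,0.88,0,0,0.45,0.69,0.88,0,0,0.45,0.69,0.88,0,0,0.45,0.69,0.88,0,0,0.45,0.69,0.88,0,0,0.45,0.69,0.88,0,0,0.45,0,0,0,0,0.45,0,0,0,0,0.45,0,0,0,0,0.45,0,0,0,0]
}}

```text
clock: 21.47
tool_pos: [0.4322, 0.1952, 0.2021]
tcp_rot: [-3.141, 0.0, 3.139]
force: [-0.6, -0.1, 0.0]
width: 0.0422
finger_force: 0.0
```

Run:
```python
from h import *
s=robot.read_state(); im=optics.get_image("wrist"); c=cam("wrist",s); print(s["tool_pos"])
t=optics.get_image("top");cv2.imwrite("pics/top2.png",t)
u,v=proj(c,(.431,.197,.089)).astype(int);print(u-30,v-30)
q=cv2.resize(im[v-30:v+30,u-30:u+30],(360,360),interpolation=cv2.INTER_CUBIC)
p=cv2.resize(t[150:190,210:320],None,fx=4,fy=4,interpolation=cv2.INTER_CUBIC)
p=cv2.copyMakeBorder(p,0,200,0,0,cv2.BORDER_CONSTANT)
cv2.imwrite("pics/c4.png",np.hstack([q,p])); np.save("w4.npy",[s["tool_pos"],s["tcp_rot"]])
```

```text
[0.43223906 0.19517779 0.20206796]
225 156
```

View pics/c4.png

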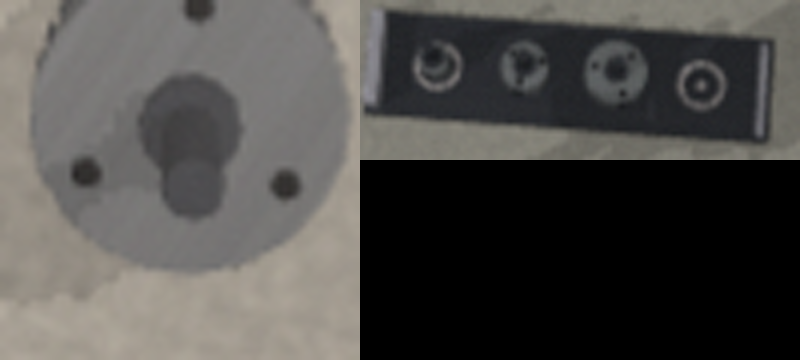

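In the top view three saws stand centred on their marks, and the free mark is at the far right. The saw_64 tip in the wrist view is at about (256.8,187.1).

Run:
```python
from h import *
p,r=np.load("w4.npy");print(plane(cam("wrist",dict(tool_pos=p,tcp_rot=r)),(256.8,187.1),.0885))
```

```text
[0.43161373 0.19838592 0.0885    ]
```

Request:
{"op": "send_rows", "data": {
  "increments": [0.45,0.02,0.09,0.9,0,0.45,0,0,1,0,0.45,0,0,1,0,0.45,0,0,1,0,0.45,0,0,0.6,0,0.45,0,0,0.37,0,0.45,0,0,0,0,0.45,0,0,0,0,0.45,0,0,0,0]
}}

```text
clock: 22.32
tool_pos: [0.4316, 0.199, 0.0566]
tcp_rot: [3.141, 0.001, 3.141]
force: [-0.0, 0.3, -0.5]
width: 0.0422
finger_force: 0.0
```

Request:
{"op": "send_rows", "data": {
  "increments": [0,0,0,0,0,0,0,0,0,0,0,0,0,0,0,0,0,0,0,0,0,0,0,0,0,0,0,0,0,0,0,0,0,0,0,0,0,0,0,0]
}}

```text
clock: 22.98
tool_pos: [0.4308, 0.1991, 0.0561]
tcp_rot: [-3.142, -0.0, -3.141]
force: [0.3, -0.4, 2.1]
width: 0.0104
finger_force: 30.0
```

Request:
{"op": "send_rows", "data": {
  "increments": [0,0,0,-0.4,0,0,0,0,-1,0,0,0,0,-1,0,0,0,0,-1,0,0,0,0,-0.8,0,0,-0.3,-0.5,0,0,0,-0.53,-0.94,0,0,0,-0.53,-0.94,0,0,0,-0.53,-0.94,0,0,0,-0.53,-0.94,0,0,0,-0.53,-0.94,0,0,0,-0.53,-0.94,0,0,0,-0.53,-0.94,0,0,0,-0.53,-0.94,0,0,0,-0.53,-0.94,0,0,0,-0.53,-0.94,0,0,0,-0.47,-0.59,0,0,0,0,0,0,0,0,0,0,0,0,0,0,0,0,0]
}}

```text
clock: 24.65
tool_pos: [0.612, -0.1142, 0.1813]
tcp_rot: [3.14, -0.002, -3.141]
force: [0.5, -0.0, -1.9]
width: 0.0103
finger_force: 30.0
```

Request:
{"op": "send_rows", "data": {
  "increments": [0,0,0,0.8,0,0,0,0,1,0,0,0,0,1,0,0,0,0,0.5,0,0,0,0,0.3,0,0,0,0,0.1,0,0,0,0,0,0,0,0,0,0,0,0,0,0,0,0,0,0,0,0,0]
}}

```text
clock: 25.48
tool_pos: [0.6138, -0.1156, 0.0723]
tcp_rot: [-3.141, 0.002, -3.141]
force: [0.0, 0.8, -1.9]
width: 0.0104
finger_force: 30.0
```

Request:
{"op": "send_rows", "data": {
  "increments": [0,0,0,0.06,0,0,0,0,0.04,0,0,0,0,0.03,0,0,0,0,0,0,0,0,0,0,0]
}}

```text
clock: 25.9
tool_pos: [0.6133, -0.1157, 0.0682]
tcp_rot: [-3.141, 0.001, -3.142]
force: [-1.7, -0.2, 5.4]
width: 0.0101
finger_force: 30.0
```

Contact. I'll release, rise and move back to look.

Request:
{"op": "send_rows", "data": {
  "increments": [0.45,0,0,0,0,0.45,0,0,0,0,0.45,0,0,0,0,0.45,0,0,0,0,0.45,0,0,0,0,0.45,0,0,-0.2,0,0.45,0,0,-0.5,0,0.45,0,0,-1,0,0.45,0,0,-1,0,0.45,0,0,-1,0,0.45,0,0,-0.8,0,0.45,0.8,0.5,0,0,0.45,0.9,0.7,0,0,0.45,0.9,0.7,0,0,0.45,0.9,0.7,0,0,0.45,0.9,0.7,0,0,0.45,0.9,0.7,0,0,0.45,0,0,0,0,0.45,0,0,0,0,0.45,0,0,0,0]
}}

```text
clock: 27.57
tool_pos: [0.4551, 0.0042, 0.2028]
tcp_rot: [-3.141, 0.002, -3.141]
force: [0.2, -0.3, 0.5]
width: 0.0425
finger_force: 0.0
```

Run:
```python
from h import *
s=robot.read_state(); im=optics.get_image("scene");t=optics.get_image("top"); cv2.imwrite("pics/top3.png",t);cv2.imwrite("pics/scene3.png",im)
a=cv2.resize(t[140:260,190:350],None,fx=2.5,fy=2.5,interpolation=cv2.INTER_CUBIC)
b=cv2.resize(im[130:290,190:350],(400,400),interpolation=cv2.INTER_CUBIC)
cv2.imwrite("pics/c5.png",np.hstack([cv2.copyMakeBorder(a,0,100,0,0,cv2.BORDER_CONSTANT),b]))
print(s["tool_pos"],s["clock"],s["width"])
```

```text
[0.45509406 0.00420964 0.2028346 ] 27.5667 0.04250643275689338
```

View pics/c5.png

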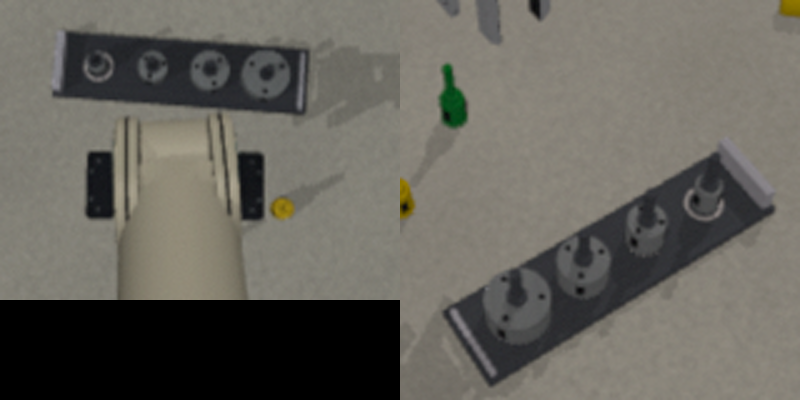

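Both crops show the four saws upright on their marks, in order 28, 40, 52, 64 from the stop. The saw_28 ring shows evenly around its cup, and the gripper is clear. I'm handing the job in.

```bash
python3 -c "
from workcell import job
print(job.close_job())"
```

```text
the job is handed in; nothing more can be done
None
```

All four hole saws stand upright and released on their marks, smallest at the stop block and largest at the far end, and the job was handed in at about 28 s; the hand-in returned no verdict, and I did not re-measure final positions beyond the last camera check.

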